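Set the swarf screen back by one stay hole

TASK

The clear swarf screen behind the little vice stands too close: lift its stay off the peg, swing the screen back with it, and drop the hole in the red end of the stay over the same peg, so that the stay lies fully down and flat on the peg's collar. Feel for the pin gently rather than forcing the stay against it, let go when it is seated, and leave the tin, the wooden handle scale and the screwdriver where they lie.

Things in the scene. Friction and masses are not known exactly. Their poses are not given: they have to be found in the camera images.
- guard: Fixed plywood board 460 x 420 x 12 mm on the bench. Origin at bench height below the peg plate's centre; z up. The board spans x -170 to 290 mm, y -210 to 210 mm. The screen's hinge post (16 mm thick, 215 mm high) is at x 192.1, y 157.7 mm. A fixed blue vice with wood in its jaws (77 mm high) covers x -20 to 105, y -180 to -90 mm.
- stay: The stay: flat steel bar 28 mm wide, 6 mm thick, about 0.26 kg. Origin on its pivot under the screen's lower rail, 160 mm from the hinge axis, at mid thickness, 33 mm above the bench. The bar runs along its own -x to a knob at the free end; at the start it lies level along guard's -x, within 0.03 rad. It swings sideways and lifts freely, falls by its weight, droops 0.03 rad at most.
- stay_slot (a point): Centre of the oblong slot (12 x 48 mm, the long way along the bar) at the bar's underside, 161 mm from the pivot: it is over the pin at the start. The grey part of the bar also has a round hole (11 mm) 85 mm from the pivot, not to be used.
- stay_end_hole (a point): Centre of the round end hole (11 mm) at the bar's underside, 220 mm from the pivot, in the red end part, which begins at 198 mm: the hole to be put over the pin. 30 mm above the bench when the stay lies flat.
- stay_knob (a point): Point to grip: on the axis of the stay's black upright knob, 285 mm from the pivot, 14 mm above the bar's top, 50 mm above the bench at the start. The shaft is 16 mm thick and 28 mm tall over the bar, with a cap above it 24 mm wide and 7 mm high. The bar ends 14 mm past the knob.
- peg: Fixed steel plate of the peg, 74 x 26 x 5 mm. Origin at the centre of its underside, 12 mm above the bench; x, the long way, is guard's x. Its brass pin, 8 mm thick, is clamped anywhere from 14 mm before to 14 mm after the plate's centre along this x (y = 0 always): no reading tells where; it stays there throughout.
- peg_collar (a point): Above the plate's centre, level with the top of the pin's round brass collar (20 mm wide), 30 mm above the bench; the collar moves with the pin, this point does not. The pin's flat top is 12 mm above the collar's top. A seated stay lies flat with its underside on the collar; one that has missed rests on the pin, 12 mm too high there.
- tin: Green tin, 52 mm across, 60 mm high, upright; origin at the centre of its underside. To be left alone.
- scale: Wooden handle scale, 110 x 28 x 10 mm, lying flat; origin at the centre of its underside. To be left alone.
- driver: Screwdriver with a yellow handle, 130 mm long, lying on the board; origin at its middle, on the underside. To be left alone.
- screen_rail (a point): On the clear screen's lower rail, 20 mm above the stay's pivot. The screen (aluminium frame, 270 mm long, 12 mm thick, from 45 to 205 mm above the bench) turns about its upright post, 160 mm from this point; at the start it runs from the post along guard's -y, turned about 0.16 rad towards the peg (-x). It swings back a further 0.7 rad if pushed and stays where it is left (friction 0.2 N m, no spring).

How it is judged:
By the outcome, as a careful person would: the job done as asked, in the order asked, and still so for the second after the job is handed in, with the robot touching nothing.
It also fails if it takes over 67 s, if anything falls off the work surface, if the arm or the gripper's body presses on something with over 40 N, if the wrist force passes 120 N, or if a joint passes its speed limit or range.

ROBOT

A 7-joint arm with a two-finger parallel gripper is mounted at the origin on the work surface. World frame = base frame: x ahead of the robot, y to its left, z up, the work surface at z = 0. Lengths are in m, angles in rad, forces in N, time in s.
With the tool pointing down it reaches from about 0.35 to 0.775 m from the base axis. Payload 3.1 kg.
Tool frame: the origin (TCP) lies on the mounting face of the last link; the fingertips stand ahead of it and the grasp point (between the pads) lies 155 mm ahead of it (arm.finger_overhang is the z of the fingertips in the tool frame, in m); z points along the fingers, y is the line along which they close (so a half turn about z gives the same grasp; the last joint's range is limited). The gripper opens to 85 mm and grips with 20 to 120 N. Pads are 22 mm wide; open, the fingers measure 114 mm over their backs; the gripper's body (76 mm by 85 mm) begins 54 mm behind the grasp point. The pads swing forward as they close: fully open they stand 13 mm farther back than shut.
Start: joints at [-1.159, 0.311, 0.014, 1.512, -0.004, 1.319, -0.027], TCP at [0.241, 0.494, 0.405] pointing down, gripper open.
Joint ranges: [-2.7, 2.7], [-0.3, 1.91], [-1.27, 1.3], [0.12, 2.57], [-1.44, 4.58], [0.2, 2.03], [-3.05, 3.05]. Speed limits (rad/s): [2.79, 2.79, 3.14, 3.14, 3.14, 3.14, 3.14].

INTERFACE

Orientations are given as a unit quaternion [x, y, z, w].
In Python, from cell import arm gives the robot as it stands.
- The arm moves only by the shell command python3 -m creep 'ROWS'. ROWS is JSON, a list of rows, each a list of 3 entries, a list of its own where there are three numbers: the shift along the tool's x, y, z in cm, then the turn, a rotation vector about the tool's x, y, z in degrees, then the finger opening in cm, from 0 to 8.54. In form: [[[x, y, z], [wx, wy, wz], gripper], ...]. A call has 1 to 12 rows; each row shifts and turns the commanded pose from where the row before left it, along the tool's axes as they then stand; what a row does not reach is not made up. A row lasts 1/10 s, in which the tool goes at most 50 mm and 8.59 degrees, less where a joint would pass 70% of its speed; a pose out of reach is approached as far as the arm can. A call is refused whole if a number of a shift passes 5 or a number of a turn 8.59, either way. A call with a gripper value outside its range is refused whole. The fingers move at their own pace and stop on an object; the grip force is fixed at half the most. Time passes only in rows, so rows that do not move let the fingers close. It gives the time, the measured TCP pose, the force, the opening and the grip force at its end, in the units of the state.
- arm.observe(): the state, without advancing time (a new reading comes with each control period).
- arm.read_camera(name): name is "scene" or "top" or "wrist"; returns a dict with "pixels" (400x640x3 uint8, blue, green, red), "camera_matrix" (3x3 intrinsics, pixels), "rvec" (rotation vector, rad) and "tvec" (3), from world to camera coordinates, as OpenCV has them; the wrist camera has in their place "hand_eye" (4x4, takes a point from camera to tool coordinates, whose origin is the TCP and whose axes are the flange's). Camera axes: x right, y down, z forward; pixel columns grow to the right and rows downward; lengths in m; the calibration is good to about 2 mm. The wrist camera is an equidistant fisheye: a pixel r from the principal point sees the ray r / f radians off the axis. A picture is of the moment at which its call begins: read the wrist's pose just before it. There is no depth.
- arm.job_done(): hands the job in; it is judged then, once.
Trained networks look in a picture, given as the dict that the camera call returned (one of the last four; its "shot" number tells which), for a name from the list of things; names that differ only in an ending like _2 or _b are one class to them, and where a whole thing is asked for, a point or a joint stands for the part that bears it (a point fixed in the world has none). Each returns a list of dicts, best first, with "conf" (0 to 1); they miss things now and then, are a little off and sometimes report something else, mostly with a low value. They report only what shows in the picture. A call takes as long as a camera call.
- arm.spot_in(target, picture): "bbox" ([centre column, centre row, width, height] as shares, 0 to 1, of the picture: columns of its width, rows of its height, round what is visible of it).
- arm.landmark_of(target, picture): "xy" ([column, row] as shares, 0 to 1, of the picture: columns of its width, rows of its height: a listed point, or the origin of a listed thing).
The state is a dict: "time_s": time; "joint_pos": joint angles; "qd": joint speeds; "tau": joint torques, N m; "tcp_pos": TCP position; "orientation": TCP orientation; "force": force on the tool from outside, world axes, zero at the start; "ft_torque": the same for the moment, N m; "gripper_width": finger opening in m; "finger_force": force on a finger pad.
Only numpy, scipy, OpenCV 4.12 (cv2) and the standard library are available. Lean on these libraries where they do the work, as an engineer would, in place of code of your own. Each camera call takes 0.05 s, during which the arm holds its last target. There are 200 camera calls.

## Working session

There is one attempt and no reset: what is moved stays moved. The work goes in short steps, Python scripts to look and compute and a shell command to move; the robot and the scene stay as the last step left them, time stands still between calls to the robot, and variables do not carry over. Pictures are saved under pics/ and viewed, at most 10 in all, crops included, and the job is handed in when it is done.

```bash
ls; mkdir -p pics
cat > h.py <<'E'
import numpy as np, cv2
from cell import arm
from scipy.spatial.transform import Rotation as R
def P(c):
    T=np.eye(4);T[:3,:3]=cv2.Rodrigues(np.array(c["rvec"],float))[0];T[:3,3]=np.ravel(c["tvec"]);return T
def ray(c,xy,st=None):
    K=np.array(c["camera_matrix"]);u=np.array([xy[0]*640,xy[1]*400])
    if "hand_eye" in c:
        d=np.array([(u[0]-K[0,2])/K[0,0],(u[1]-K[1,2])/K[1,1]]);r=np.hypot(*d)
        v=np.array([*(d/max(r,1e-9)*np.sin(r)),np.cos(r)])
        W=np.eye(4);W[:3,:3]=R.from_quat(st["orientation"]).as_matrix();W[:3,3]=st["tcp_pos"]
        M=W@np.array(c["hand_eye"])
    else:
        v=np.array([(u[0]-K[0,2])/K[0,0],(u[1]-K[1,2])/K[1,1],1]);M=np.linalg.inv(P(c))
    v=M[:3,:3]@v;return M[:3,3],v/np.linalg.norm(v)
def tri(rays):
    A=0;b=0
    for o,d in rays:
        m=np.eye(3)-np.outer(d,d);A=A+m;b=b+m@o
    p=np.linalg.solve(A,b);return p,[np.linalg.norm((np.eye(3)-np.outer(d,d))@(p-o)) for o,d in rays]
def atz(r,z):
    o,d=r;return o+d*(z-o[2])/d[2]
E
python3 - <<'E'
from h import *
np.set_printoptions(precision=4,suppress=True)
st=arm.observe();print(st)
cs={n:arm.read_camera(n) for n in("scene","top","wrist")}
for n,c in cs.items(): cv2.imwrite(f"pics/{n}0.png",c["pixels"])
for t in "stay_knob stay_slot stay_end_hole peg_collar screen_rail stay peg guard tin scale driver".split():
    rs=[]
    for n,c in cs.items():
        L=arm.landmark_of(t,c)
        if L and L[0]["conf"]>.3: rs.append(ray(c,L[0]["xy"],st)); print(t,n,round(L[0]["conf"],2),np.round(np.array(L[0]["xy"])*[640,400]))
    if len(rs)>1:
        p,e=tri(rs);print("  ->",p,np.array(e))
E
```

```text
pics
{'time_s': 0.0, 'joint_pos': array([-1.1587,  0.3117,  0.014 ,  1.5131, -0.0044,  1.3192, -0.0272]), 'qd': array([ 0.0015,  0.0008,  0.0002, -0.0003,  0.0009, -0.0006, -0.0005]), 'tau': array([ -0.0001, -37.9914,   0.1457, -23.059 ,   0.012 ,   0.0136,
        -0.    ]), 'tcp_pos': array([0.2409, 0.4941, 0.4036]), 'orientation': array([ 0.2249,  0.9744, -0.0012, -0.0002]), 'force': array([ 0.0262, -0.6947, -0.5418]), 'ft_torque': array([ 0.0367,  0.0232, -0.0149]), 'finger_force': 0.0, 'gripper_width': 0.08532683221733423}
stay_knob scene 0.62 [285. 163.]
stay_knob top 0.81 [327. 279.]
stay_knob wrist 0.71 [148. 388.]
  -> [ 0.4818 -0.0094  0.0516] [0.0032 0.0018 0.0015]
stay_slot scene 0.98 [307. 207.]
stay_slot top 0.66 [326. 210.]
  -> [ 0.604  -0.0111  0.03  ] [0.001 0.001]
stay_end_hole scene 0.65 [296. 187.]
stay_end_hole top 0.64 [327. 240.]
  -> [ 0.5494 -0.0112  0.037 ] [0.0006 0.0006]
peg_collar scene 0.52 [305. 204.]
peg_collar top 0.42 [329. 211.]
  -> [ 0.6008 -0.0147  0.0407] [0.0009 0.0009]
screen_rail scene 0.86 [347. 263.]
screen_rail top 0.86 [327. 120.]
  -> [ 0.7673 -0.0114  0.053 ] [0.0005 0.0005]
stay scene 0.97 [340. 271.]
stay top 0.89 [328. 124.]
  -> [ 0.768  -0.0186  0.0278] [0.0051 0.0051]
peg scene 0.6 [308. 213.]
peg top 0.68 [327. 211.]
  -> [ 0.6061 -0.0123  0.0111] [0.0012 0.0012]
guard scene 0.85 [306. 217.]
guard top 0.62 [268. 182.]
  -> [0.639  0.0348 0.0386] [0.0622 0.0622]
tin top 0.58 [250. 252.]
tin wrist 0.53 [219. 379.]
  -> [0.5305 0.1304 0.006 ] [0.0014 0.0014]
scale scene 0.81 [228. 207.]
scale top 0.68 [409. 263.]
  -> [ 0.5104 -0.1595  0.0114] [0.0028 0.0028]
driver scene 0.55 [364. 208.]
driver top 0.95 [270. 181.]
  -> [0.6598 0.0945 0.0262] [0.0002 0.0002]
```

View pics/scene0.png

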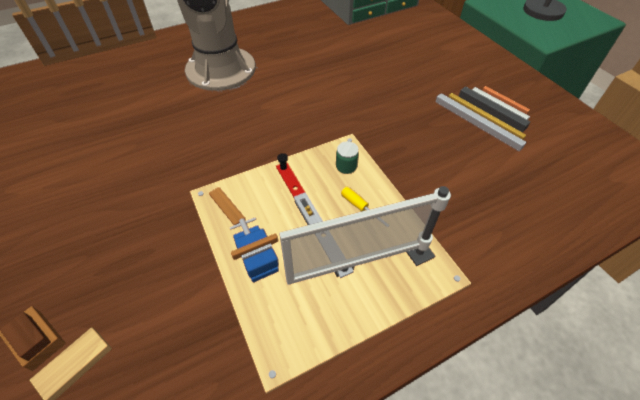

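View pics/top0.png

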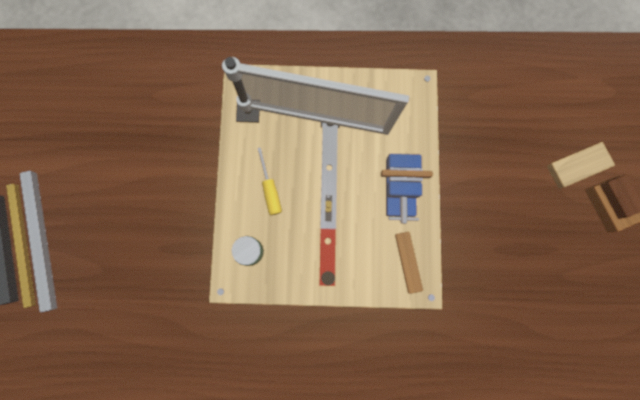

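The scene view shows the knob at (283,158), the red end and the slot at (307,207), and the screen behind. In the top view the stay runs vertically at column 327, with the knob at row 278 and the slot at row 205. The knob measures as (0.482, -0.009, 0.052), which fits the text, so I'll go above it with the fingers closing along world y.

```bash
python3 -m creep '[[[0,0,0],[0,0,-6.5],8.5],[[0,0,0],[0,0,-6.5],8.5],[[0,0,0],[0,0,-6.5],8.5],[[0,0,0],[0,0,-6.5],8.5]]'; python3 -m creep '[[[-2,-4.2,0.5],[0,0,0],8.5],[[-2,-4.2,0.5],[0,0,0],8.5],[[-2,-4.2,0.5],[0,0,0],8.5],[[-2,-4.2,0.5],[0,0,0],8.5],[[-2,-4.2,0.5],[0,0,0],8.5],[[-2,-4.2,0.5],[0,0,0],8.5],[[-2,-4.2,0.5],[0,0,0],8.5],[[-2,-4.2,0.5],[0,0,0],8.5],[[-2,-4.2,0.5],[0,0,0],8.5],[[-2,-4.2,0.5],[0,0,0],8.5],[[-2,-4.2,0.5],[0,0,0],8.5],[[-2,-4.2,0.5],[0,0,0],8.5]]'
python3 -m creep '[[[0,0,0],[0,0,0],8.5],[[0,0,0],[0,0,0],8.5]]'
cat > look.py <<'E'
import sys
from h import *
np.set_printoptions(precision=4,suppress=True)
st=arm.observe();print(st["time_s"],st["tcp_pos"],st["orientation"],st["force"])
cs={n:arm.read_camera(n) for n in("scene","top","wrist")}
for n,c in cs.items(): cv2.imwrite(f"pics/{n}{sys.argv[1]}.png",c["pixels"])
for t in sys.argv[2:]:
    rs=[]
    for n,c in cs.items():
        L=arm.landmark_of(t,c)
        if L and L[0]["conf"]>.3:
            r=ray(c,L[0]["xy"],st);rs.append(r);print(t,n,round(L[0]["conf"],2),np.round(np.array(L[0]["xy"])*[640,400],1),"z.03:",atz(r,.03)[:2],"z.05:",atz(r,.05)[:2])
    if len(rs)>1:
        p,e=tri(rs);print("  ->",p,np.array(e))
E
python3 look.py 1 stay_knob stay_slot stay_end_hole peg_collar screen_rail peg
python3 -c "
from h import *
print(arm.finger_overhang);c=arm.read_camera('wrist');print(c['hand_eye'],c['camera_matrix'])"
```

```text
time_s: 2.2
tcp_pos: [0.2411, 0.4943, 0.4047]
orientation: [-0.002, 1.0, -0.0, 0.0]
force: [-1.1, 0.4, 0.6]
gripper_width: 0.0847
finger_force: 0.0
time_s: 3.4
tcp_pos: [0.4816, -0.0113, 0.3449]
orientation: [-0.0, 1.0, 0.0, 0.001]
force: [0.4, -0.2, -0.6]
gripper_width: 0.085
finger_force: 0.0
time_s: 3.6
tcp_pos: [0.4813, -0.0109, 0.3446]
orientation: [0.002, 1.0, -0.0, -0.0]
force: [0.0, 1.0, 0.3]
gripper_width: 0.0851
finger_force: 0.0
3.6 [ 0.4813 -0.0109  0.3446] [ 0.0018  1.     -0.     -0.0002] [0.0146 0.9587 0.3073]
stay_knob scene 0.68 [284.8 164.1] z.03: [ 0.4702 -0.0017] z.05: [ 0.4874 -0.0082]
stay_knob wrist 0.75 [318.  191.7] z.03: [ 0.4891 -0.0133] z.05: [ 0.4825 -0.0131]
  -> [ 0.4843 -0.0103  0.0471] [0.003 0.003]
stay_slot scene 0.84 [306.3 209. ] z.03: [ 0.6077 -0.0155] z.05: [ 0.6209 -0.0215]
stay_slot wrist 0.77 [314.4 288.8] z.03: [ 0.6033 -0.0181] z.05: [ 0.5886 -0.0176]
  -> [ 0.6058 -0.0164  0.0274] [0.0018 0.0018]
stay_end_hole scene 0.62 [295.7 187.5] z.03: [ 0.5447 -0.0098] z.05: [ 0.5597 -0.0161]
stay_end_hole top 0.86 [326.8 243. ] z.03: [ 0.5445 -0.010
[... 668 characters left out ...]
 [0.0009 0.0009]
peg scene 0.61 [307.9 210.9] z.03: [ 0.6137 -0.0147] z.05: [ 0.6266 -0.0208]
peg top 0.51 [328.9 211.4] z.03: [ 0.602 -0.015] z.05: [ 0.5993 -0.014 ]
peg wrist 0.65 [312.1 278. ] z.03: [ 0.5885 -0.0203] z.05: [ 0.5748 -0.0197]
  -> [ 0.6028 -0.0156  0.0135] [0.0058 0.0014 0.0059]
0.1734
[[ 1.38520177e-04 -9.43936012e-01 -3.30128439e-01  8.59517517e-02]
 [ 9.99999684e-01  3.89388911e-04 -6.93784770e-04 -4.39881006e-04]
 [ 7.83436782e-04 -3.30128238e-01  9.43935767e-01  3.13302178e-02]
 [ 0.00000000e+00  0.00000000e+00  0.00000000e+00  1.00000000e+00]] [[309.70691629   0.         319.8277618 ]
 [  0.         309.70691629 196.72318848]
 [  0.           0.           1.        ]]
```

```bash
python3 -c "
import cv2;i=cv2.imread('pics/wrist1.png')[170:330,240:400];cv2.imwrite('pics/w1c.png',cv2.resize(i,None,fx=3.7,fy=3.7,interpolation=2))"
```

```text
(no output)
```

View pics/w1c.png

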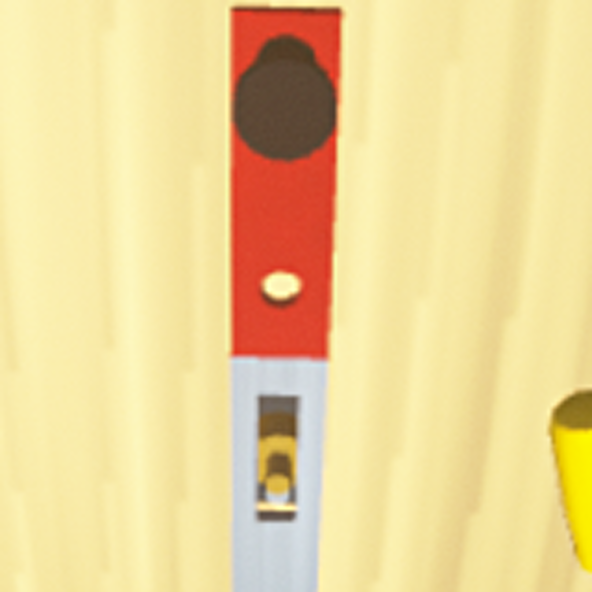

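The wrist crop shows the knob cap at full-picture pixel (317,199). The end hole is at (316,247), the slot spans rows 277 to 310, and the pin's top shows in the slot at (315,301).

Run:
```python
from h import *
st=arm.observe();c=arm.read_camera("wrist")
f=lambda x,y,z:print(x,y,z,np.round(atz(ray(c,[(240+x/3.7)/640,(170+y/3.7)/400],st),z),4))
f(278,484,.042);f(281,286,.036);f(278,396,.036);f(277,519,.036);f(281,357,.036);f(287,9,.036);f(286,110,.071)
```

```text
278 484 0.042 [ 0.6112 -0.0154  0.042 ]
281 286 0.036 [ 0.5465 -0.0142  0.036 ]
278 396 0.036 [ 0.5831 -0.0153  0.036 ]
277 519 0.036 [ 0.6302 -0.016   0.036 ]
281 357 0.036 [ 0.5697 -0.0144  0.036 ]
287 9 0.036 [ 0.4683 -0.0124  0.036 ]
286 110 0.071 [ 0.4825 -0.0124  0.071 ]
```

```bash
python3 -m creep '[[[0,0,0],[0,0,0],1.6],[[0,0,0],[0,0,0],1.6],[[0,0,0],[0,0,0],1.6],[[0,0,0],[0,0,0],1.6],[[0,0,0],[0,0,0],1.6],[[0,0,0],[0,0,0],1.6],[[0,0,0],[0,0,0],1.6],[[0,0,0],[0,0,0],1.6]]'
python3 - <<'E'
from h import *
print(arm.finger_overhang)
cv2.imwrite("pics/w2.png",arm.read_camera("wrist")["pixels"])
E
```

```text
time_s: 5.55
tcp_pos: [0.4811, -0.0096, 0.3447]
orientation: [-0.0, 1.0, 0.0, -0.0]
force: [-0.9, -0.4, 1.3]
gripper_width: 0.016
finger_force: 0.0
0.1734
```

View pics/w2.png

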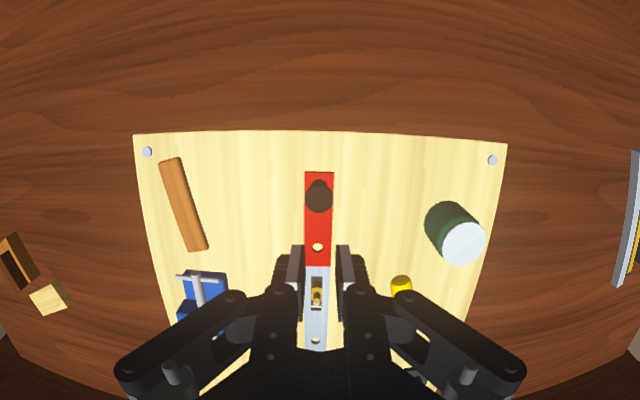

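The picture shows the pads at rows 247 to 320, reaching about 18 mm past the grasp point. They will therefore close on the knob's cap, so I'll put the cap at mid pad, with the tips clear above the bar.

```bash
python3 -m creep '[[[-0.1,-0.2,1.0],[0,0,0],7],[[0,0,2],[0,0,0],7],[[0,0,2],[0,0,0],7],[[0,0,2],[0,0,0],7],[[0,0,2],[0,0,0],7],[[0,0,2],[0,0,0],7],[[0,0,1.0],[0,0,0],7],[[0,0,0.6],[0,0,0],7],[[0,0,0],[0,0,0],7]]'
python3 -m creep '[[[0,0,0],[0,0,0],1],[[0,0,0],[0,0,0],1],[[0,0,0],[0,0,0],1],[[0,0,0],[0,0,0],1],[[0,0,0],[0,0,0],1],[[0,0,0],[0,0,0],1],[[0,0,0],[0,0,0],1],[[0,0,0],[0,0,0],1],[[0,0,0],[0,0,0],1],[[0,0,0],[0,0,0],1]]'
```

```text
time_s: 6.5
tcp_pos: [0.4819, -0.0117, 0.2181]
orientation: [0.0, 1.0, -0.0, -0.001]
force: [-1.0, 0.8, 0.6]
gripper_width: 0.0698
finger_force: 0.0
time_s: 7.5
tcp_pos: [0.4825, -0.0116, 0.2195]
orientation: [-0.0, 1.0, 0.0, 0.001]
force: [-1.3, 0.4, 6.3]
gripper_width: 0.0209
finger_force: 58.4
```

```bash
python3 -m creep '[[[-0.28,0,-0.43],[0,0.86,0],1],[[-0.28,0,-0.43],[0,0.86,0],1],[[-0.28,0,-0.43],[0,0.86,0],1],[[-0.28,0,-0.43],[0,0.86,0],1]]';python3 -m creep '[[[-0.28,0,-0.43],[0,0.86,0],1],[[-0.28,0,-0.43],[0,0.86,0],1],[[-0.28,0,-0.43],[0,0.86,0],1],[[-0.28,0,-0.43],[0,0.86,0],1],[[0,0,0],[0,0,0],1]]'
python3 look.py 3 stay_knob screen_rail stay_end_hole
python3 -c "
import cv2,numpy as np
a=cv2.imread('pics/wrist3.png')[150:350,200:440];b=cv2.imread('pics/scene3.png')[130:300,220:470]
cv2.imwrite('pics/c3.png',np.hstack([cv2.resize(a,(400,333)),cv2.resize(b,(400,333))]))"
```

```text
time_s: 7.9
tcp_pos: [0.4939, -0.0115, 0.2356]
orientation: [-0.0, 1.0, -0.0, -0.03]
force: [1.7, 0.6, -2.0]
gripper_width: 0.0214
finger_force: 58.6
time_s: 8.4
tcp_pos: [0.5069, -0.0117, 0.2523]
orientation: [-0.0, 0.998, -0.0, -0.06]
force: [1.4, -0.9, -2.7]
gripper_width: 0.0208
finger_force: 58.6
8.4 [ 0.5069 -0.0117  0.2523] [-0.      0.9982 -0.0001 -0.0599] [ 1.4143 -0.9496 -2.6503]
stay_knob wrist 0.89 [317.4 264.9] z.03: [ 0.5118 -0.0141] z.05: [ 0.5025 -0.0139]
screen_rail scene 0.56 [343.3 263.7] z.03: [ 0.7558 -0.0112] z.05: [ 0.7646 -0.0174]
screen_rail top 0.95 [327.  121.9] z.03: [ 0.7726 -0.0122] z.05: [ 0.7655 -0.0113]
  -> [ 0.7648 -0.014   0.0481] [0.003 0.003]
stay_end_hole scene 0.61 [297.1 180.3] z.03: [0.5275 0.002 ] z.05: [ 0.543  -0.0046]
stay_end_hole top 0.55 [265.8 178.4] z.03: [0.6631 0.1013] z.05: [0.6588 0.0993]
stay_end_hole wrist 0.94 [315.9 330.1] z.03: [ 0.5701 -0.0154] z.05: [ 0.5549 -0.0151]
  -> [0.5907 0.0217 0.0748] [0.044  0.0959 0.057 ]
```

View pics/c3.png

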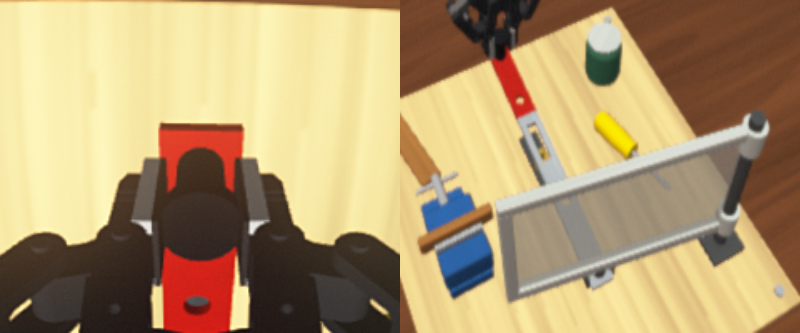

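The grip holds and the stay is clear of the pin. I'll swing it back by 64 mm and shift it 2.5 mm in -y.

```bash
python3 -m creep '[[[-0.53,-0.02,-0.064],[0,0,0],1],[[-0.53,-0.02,-0.064],[0,0,0],1],[[-0.53,-0.02,-0.064],[0,0,0],1],[[-0.53,-0.02,-0.064],[0,0,0],1],[[-0.53,-0.02,-0.064],[0,0,0],1],[[-0.53,-0.02,-0.064],[0,0,0],1],[[-0.53,-0.02,-0.064],[0,0,0],1],[[-0.53,-0.02,-0.064],[0,0,0],1],[[-0.53,-0.02,-0.064],[0,0,0],1],[[-0.53,-0.02,-0.064],[0,0,0],1],[[-0.53,-0.02,-0.064],[0,0,0],1],[[-0.53,-0.02,-0.064],[0,0,0],1]]'; python3 -m creep '[[[0,0,0],[0,0,0],1],[[0,0,0],[0,0,0],1]]'
python3 look.py 4 stay_knob screen_rail stay_end_hole
python3 -c "
import cv2,numpy as np
a=cv2.imread('pics/wrist4.png')[200:400,200:440];b=cv2.imread('pics/scene4.png')[130:300,220:470]
cv2.imwrite('pics/c4.png',np.hstack([cv2.resize(a,(400,333)),cv2.resize(b,(400,333))]))"
```

```text
time_s: 10.2
tcp_pos: [0.5708, -0.0137, 0.2518]
orientation: [-0.0, 0.998, 0.0, -0.06]
force: [-2.0, 0.1, -1.2]
gripper_width: 0.0212
finger_force: 58.7
time_s: 10.4
tcp_pos: [0.5713, -0.0138, 0.2522]
orientation: [-0.0, 0.998, 0.0, -0.058]
force: [1.1, 1.3, -3.4]
gripper_width: 0.021
finger_force: 58.7
10.4 [ 0.5713 -0.0138  0.2522] [-0.0003  0.9983  0.     -0.0584] [ 1.0796  1.2643 -3.3854]
stay_knob scene 0.84 [295.2 175. ] z.03: [0.5113 0.005 ] z.05: [ 0.5273 -0.0017]
stay_knob top 0.45 [247.1 251.1] z.03: [0.5296 0.1322] z.05: [0.5288 0.1295]
stay_knob wrist 0.66 [320.9 265.7] z.03: [ 0.5775 -0.0136] z.05: [ 0.5681 -0.0136]
  -> [0.5395 0.0338 0.0851] [0.0449 0.0909 0.0487]
screen_rail scene 0.84 [360.8 292.2] z.03: [ 0.8206 -0.0121] z.05: [ 0.8275 -0.0183]
stay_end_hole scene 0.61 [309.9 203.5] z.03: [ 0.5985 -0.0022] z.05: [ 0.6119 -0.0087]
stay_end_hole wrist 0.66 [321.6 327.5] z.03: [ 0.6325 -0.0129] z.05: [ 0.6176 -0.013 ]
  -> [ 0.6147 -0.0116  0.0545] [0.0015 0.0015]
```

View pics/c4.png

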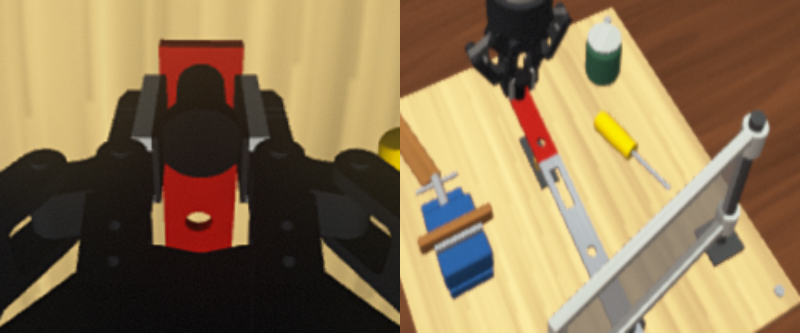

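The stay is swung back, and the scene view shows the red-end hole just about over the peg plate. I'll lower it halfway, to just above the pin top, and look through the hole.

```bash
python3 -m creep '[[[0.28,0,0.43],[0,-0.86,0],1],[[0.28,0,0.43],[0,-0.86,0],1],[[0.28,0,0.43],[0,-0.86,0],1],[[0.2,0,0.3],[0,-0.6,0],1],[[0,0,0],[0,0,0],1],[[0,0,0],[0,0,0],1]]'
python3 look.py 5 stay_knob stay_end_hole peg_collar
python3 -c "
import cv2,numpy as np
a=cv2.imread('pics/wrist5.png')[290:370,280:360];b=cv2.imread('pics/scene5.png')[170:250,270:350]
cv2.imwrite('pics/c5.png',np.hstack([cv2.resize(a,(400,400),interpolation=2),cv2.resize(b,(400,400),interpolation=2)]))"
```

```text
time_s: 11.6
tcp_pos: [0.5577, -0.0142, 0.2368]
orientation: [0.0, 0.999, 0.0, -0.033]
force: [-1.0, -0.1, -1.9]
gripper_width: 0.0212
finger_force: 58.7
11.6 [ 0.5577 -0.0142  0.2368] [ 0.0001  0.9994  0.     -0.0335] [-0.9689 -0.1216 -1.8755]
stay_knob scene 0.75 [295.3 175.7] z.03: [0.5133 0.0044] z.05: [ 0.5292 -0.0023]
stay_knob wrist 0.71 [320.2 264. ] z.03: [ 0.5658 -0.0145] z.05: [ 0.5552 -0.0145]
  -> [ 0.5452 -0.0119  0.0705] [0.0027 0.0027]
stay_end_hole scene 0.63 [307.8 202.6] z.03: [ 0.5942 -0.0051] z.05: [ 0.6077 -0.0115]
stay_end_hole wrist 0.79 [320.6 328.2] z.03: [ 0.6207 -0.0142] z.05: [ 0.604  -0.0142]
  -> [ 0.6062 -0.0126  0.048 ] [0.0017 0.0017]
peg_collar scene 0.59 [302.2 203. ] z.03: [ 0.5895 -0.0161] z.05: [ 0.6032 -0.0221]
```

View pics/c5.png

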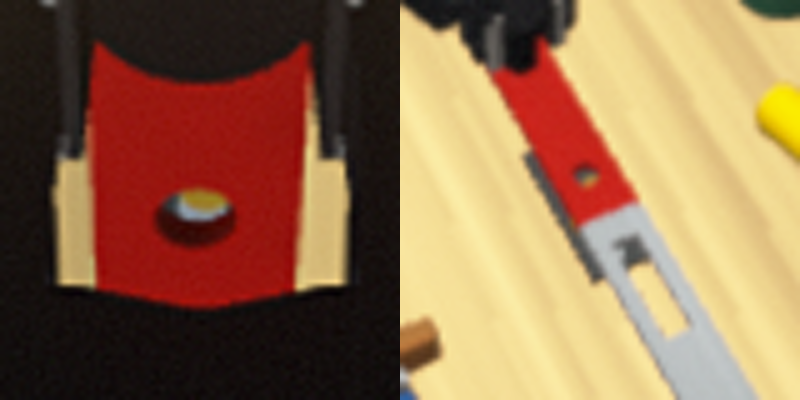

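Through the hole the wrist crop shows the pin's brass top: its far edge is on the hole's centre row and about 6 px right of the hole's centre column. That puts the pin about 2 mm further in +x and 0.7 mm further in +y, so I'll correct and then feel downwards.

```bash
python3 -m creep '[[[-0.11,0.035,0],[0,0,0],1],[[-0.11,0.035,-0.01],[0,0,0],1],[[0,0,0],[0,0,0],1]]'; python3 -m creep '[[[0.1,0,0.15],[0,-0.3,0],1],[[0.1,0,0.15],[0,-0.3,0],1],[[0,0,0],[0,0,0],1]]';python3 -m creep '[[[0.1,0,0.15],[0,-0.3,0],1],[[0.1,0,0.15],[0,-0.3,0],1],[[0,0,0],[0,0,0],1]]'
```

```text
time_s: 12.5
tcp_pos: [0.5609, -0.0133, 0.2371]
orientation: [-0.0, 0.999, -0.0, -0.032]
force: [-1.1, 0.2, -2.3]
gripper_width: 0.0211
finger_force: 58.7
time_s: 12.8
tcp_pos: [0.5588, -0.0133, 0.2345]
orientation: [-0.0, 1.0, 0.0, -0.026]
force: [0.7, 1.0, -0.4]
gripper_width: 0.021
finger_force: 58.8
time_s: 13.1
tcp_pos: [0.556, -0.0132, 0.2309]
orientation: [-0.0, 1.0, 0.0, -0.022]
force: [0.3, 0.6, -1.3]
gripper_width: 0.0212
finger_force: 58.9
```

```bash
python3 -m creep '[[[0.1,0,0.15],[0,-0.3,0],1],[[0.1,0,0.15],[0,-0.3,0],1],[[0,0,0],[0,0,0],1]]';python3 -m creep '[[[0.1,0,0.15],[0,-0.3,0],1],[[0,0,0],[0,0,0],1]]'
python3 look.py 6 stay_end_hole
python3 -c "
import cv2,numpy as np
a=cv2.imread('pics/wrist6.png')[290:370,280:360];b=cv2.imread('pics/scene6.png')[170:250,270:350]
cv2.imwrite('pics/c6.png',np.hstack([cv2.resize(a,(400,400),interpolation=2),cv2.resize(b,(400,400),interpolation=2)]))"
```

```text
time_s: 13.4
tcp_pos: [0.5539, -0.0133, 0.2279]
orientation: [-0.0, 1.0, -0.0, -0.017]
force: [-0.3, -1.1, -2.1]
gripper_width: 0.0214
finger_force: 58.9
time_s: 13.6
tcp_pos: [0.5529, -0.0133, 0.2266]
orientation: [-0.0, 1.0, -0.0, -0.014]
force: [-0.9, -0.5, -2.5]
gripper_width: 0.0214
finger_force: 58.9
13.6 [ 0.5529 -0.0133  0.2266] [-0.0001  0.9999 -0.     -0.0141] [-0.9329 -0.548  -2.5425]
stay_end_hole scene 0.86 [310.  210.4] z.03: [ 0.6147 -0.0102] z.05: [ 0.6276 -0.0164]
stay_end_hole wrist 0.84 [315.2 328. ] z.03: [ 0.6168 -0.0171] z.05: [ 0.5988 -0.0167]
  -> [ 0.6158 -0.0141  0.0323] [0.0031 0.0031]
```

View pics/c6.png

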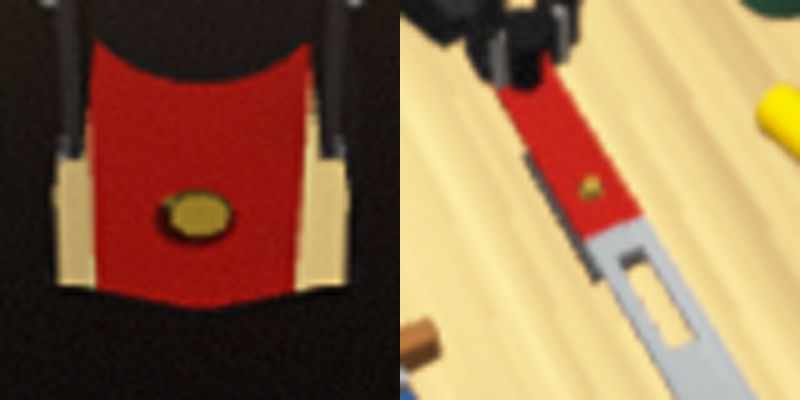

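The pin's top now shows inside the hole at crop (200,215), so it has entered. I'll lower the rest of the way gently.

```bash
python3 -m creep '[[[0.1,0,0.15],[0,-0.3,0],1],[[0.1,0,0.15],[0,-0.3,0],1],[[0,0,0],[0,0,0],1]]';python3 -m creep '[[[0.1,0,0.15],[0,-0.3,0],1],[[0.1,0,0.15],[0,-0.3,0],1],[[0,0,0],[0,0,0],1]]'; python3 -m creep '[[[0.1,0,0.15],[0,-0.3,0],1],[[0,0,0],[0,0,0],1]]'
```

```text
time_s: 14.2
tcp_pos: [0.5509, -0.0133, 0.2237]
orientation: [-0.0, 1.0, -0.0, -0.009]
force: [-0.9, -0.4, -1.3]
gripper_width: 0.0213
finger_force: 58.8
time_s: 14.5
tcp_pos: [0.5489, -0.0133, 0.2208]
orientation: [-0.0, 1.0, -0.0, -0.003]
force: [0.6, 0.4, -2.0]
gripper_width: 0.0212
finger_force: 58.8
time_s: 14.7
tcp_pos: [0.5481, -0.0134, 0.2199]
orientation: [-0.0, 1.0, 0.0, -0.0]
force: [-1.5, 1.2, 1.4]
gripper_width: 0.0211
finger_force: 59.1
```

The height matches the grip height at the start and contact is light. I'll release, back off straight up, and check.

```bash
python3 -m creep '[[[0,0,0],[0,0,0],6],[[0,0,0],[0,0,0],6],[[0,0,0],[0,0,0],6],[[0,0,0],[0,0,0],6],[[0,0,0],[0,0,0],6],[[0,0,0],[0,0,0],6]]';python3 -m creep '[[[0,0,-1],[0,0,0],6],[[0,0,-2],[0,0,0],6],[[0,0,-2],[0,0,0],6],[[0,0,-2],[0,0,0],6],[[0.5,0,-2],[0,0,0],6],[[1,0,-2],[0,0,0],6],[[1,0,-1],[0,0,0],6],[[0,0,0],[0,0,0],6],[[0,0,0],[0,0,0],6]]'
python3 look.py 7 stay_knob stay_end_hole screen_rail tin scale driver
python3 -c "
import cv2,numpy as np
a=cv2.imread('pics/wrist7.png')[170:330,240:400];b=cv2.imread('pics/scene7.png')[140:300,230:390]
cv2.imwrite('pics/c7.png',np.hstack([cv2.resize(a,(400,400),interpolation=2),cv2.resize(b,(400,400),interpolation=2)]))"
```

```text
time_s: 15.3
tcp_pos: [0.548, -0.0134, 0.2195]
orientation: [0.0, 1.0, -0.0, -0.001]
force: [0.2, 0.3, 0.8]
gripper_width: 0.0597
finger_force: 0.0
time_s: 16.2
tcp_pos: [0.5229, -0.0133, 0.3393]
orientation: [-0.0, 1.0, 0.0, -0.001]
force: [-0.3, 0.4, -0.4]
gripper_width: 0.06
finger_force: 0.0
16.2 [ 0.5229 -0.0133  0.3393] [-0.0001  1.      0.0001 -0.0009] [-0.2709  0.3937 -0.3956]
stay_knob scene 0.57 [293.9 180.7] z.03: [ 0.5251 -0.0048] z.05: [ 0.5407 -0.0112]
stay_knob wrist 0.7 [319.8 220.8] z.03: [ 0.5586 -0.0138] z.05: [ 0.5498 -0.0138]
  -> [ 0.5466 -0.0137  0.0576] [0.0001 0.0001]
stay_end_hole scene 0.82 [309.6 210.2] z.03: [ 0.6138 -0.0107] z.05: [ 0.6268 -0.0169]
stay_end_hole wrist 0.59 [320.4 270.7] z.03: [ 0.6165 -0.0132] z.05: [ 0.6036 -0.0132]
  -> [ 0.6153 -0.0123  0.0324] [0.0009 0.0009]
screen_rail scene 0.79 [362.8 291.8] z.03: [ 0.8217 -0.0084] z.05: [ 0.8286 -0.0147]
tin scene 0.86 [346.3 165.4] z.03: [0.5402 0.1221] z.05: [0.5554 0.112 ]
tin top 0.72 [249.5 248.2] z.03: [0.5348 0.1281] z.05: [0.5339 0.1255]
tin wrist 0.91 [451.2 188.1] z.03: [0.5244 0.1178] z.05: [0.5182 0.1084]
  -> [0.5318 0.1281 0.0154] [0.0022 0.0041 0.0038]
scale scene 0.91 [227.8 210.1] z.03: [ 0.5328 -0.1626] z.05: [ 0.5482 -0.1644]
scale wrist 0.81 [180.  169.3] z.03: [ 0.5049 -0.1525] z.05: [ 0.5    -0.1425]
  -> [ 0.512  -0.1625  0.0052] [0.0025 0.0025]
driver scene 0.57 [363.8 208.7] z.03: [0.664  0.0923] z.05: [0.6755 0.083 ]
driver top 0.89 [269.3 179.7] z.03: [0.6607 0.0947] z.05: [0.6565 0.0929]
driver wrist 0.96 [410.8 292.2] z.03: [0.6491 0.0902] z.05: [0.6339 0.0828]
  -> [0.6599 0.0956 0.0198] [0.0018 0.0029 0.0025]
```

View pics/c7.png

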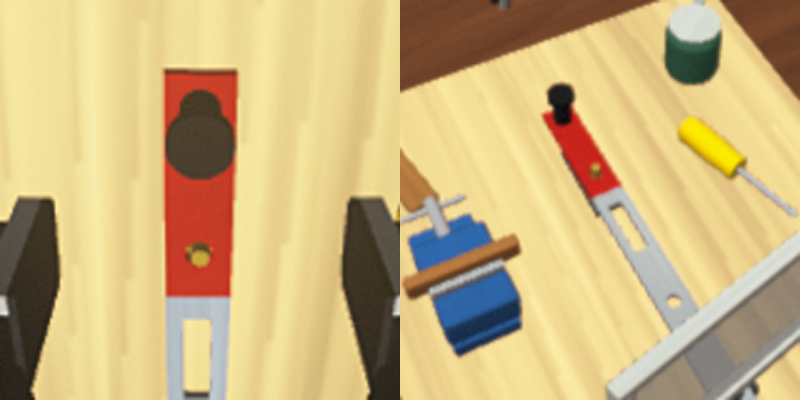

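The pin stands proud through the red-end hole (wrist crop (200,257)) and the bar lies level. The tin, scale and driver are where they were, so I'll hand in.

```bash
python3 -c "
from cell import arm
print(arm.job_done())"
```

```text
the job is handed in; nothing more can be done
None
```

The stay's red-end hole is over the pin and the bar appears to lie flat on the collar, with the screen swung back, the knob released, and the tin, scale and screwdriver left where they lay; I handed the job in at about 17 s, and no verdict was returned.

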